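# Rack the painted test panels and shut the gate

## Robot

A 7-joint arm with a two-finger parallel gripper is mounted at the origin on the work surface. World frame = base frame: x ahead of the robot, y to its left, z up, the work surface at z = 0. Lengths are in m, angles in rad, forces in N, time in s.
With the tool pointing down it reaches from about 0.4 to 0.875 m from the base axis. Payload 6.5 kg.
Tool frame: the origin (TCP) lies between the finger pads; the fingertips stand env.tip_extent ahead of it and the grasp point (between the pads) lies 5 mm behind it (env.tip_extent is the distance from the TCP to the fingertips, in m); z points along the fingers, y is the line along which they close (so a half turn about z gives the same grasp; the last joint's range is limited). The gripper opens to 85 mm and grips with 20 to 120 N. Pads are 22 mm wide; open, the fingers measure 114 mm over their backs; the gripper's body (76 mm by 85 mm) begins 54 mm behind the grasp point. The pads swing forward as they close: fully open they stand 13 mm farther back than shut.
Start: joints at [1.157, 0.536, -0.004, 1.538, 0.003, 1.067, -0.071], TCP at [0.222, -0.611, 0.245] pointing down, gripper open.
Joint ranges: [-2.7, 2.7], [-0.37, 2.16], [-1.27, 1.26], [0.24, 2.4], [-1.31, 4.45], [0.19, 1.91], [-2.76, 2.76]. Speed limits (rad/s): [2.39, 2.39, 3.14, 3.14, 3.14, 3.14, 3.14].

## Interface

Orientations are given as [roll, pitch, yaw] about the fixed x, y, z axes, in that order (R = Rz(yaw) Ry(pitch) Rx(roll)).
In Python, from bench import env, eyes gives the robot as it stands.
- The arm moves only by the shell command python3 -m creep 'ROWS' [FORCE]. ROWS is JSON, a list of rows, each a list of 5 numbers: the closure, from 0 (fully open) to 1 (shut), then the shift along the tool's x, y, z in mm, then the turn about the tool's z in rad. In form: [[hand, dx, dy, dz, yaw], ...]. A call has 1 to 5 rows; each row is the pose to reach, as a shift and turn from the pose commanded when the call began, along the tool's axes at that moment; what a row does not reach only later rows make up. A row lasts 1/10 s, in which the tool goes at most 50 mm and 8.59 degrees, less where a joint would pass 70% of its speed; a pose out of reach is approached as far as the arm can. A call with a gripper value outside its range is refused whole. The fingers move at their own pace and stop on an object; FORCE is the grip in N (left out, the last holds). Time passes only in rows, so rows that repeat a pose let the fingers close. It gives the time, the measured TCP pose, the force, the opening and the grip force at its end, in the units of the state.
- env.observe(): the state, without advancing time (a new reading comes with each control period).
- eyes.snapshot(name): name is "scene" or "top"; returns (picture, depth): 400x640x3 uint8, blue, green, red; 400x640 float32, m along the optical axis (not along the pixel's ray), 0 where there is no reading.
- eyes.camera_info(name): a dict with "fx", "fy", "cx", "cy" (pixels), "k1" (the pictures are not rectified: a ray, as slopes to the right and down, at radius r is drawn at 1 + k1 r^2 times it, then the intrinsics apply), "rvec" (rotation vector, rad) and "tvec" (3), from world to camera coordinates, as OpenCV has them. Camera axes: x right, y down, z forward; pixel columns grow to the right and rows downward; lengths in m; the calibration is good to about 2 mm. A picture is of the moment at which its call begins. camera_info takes no time and is no camera call.
- env.finish_job(): hands the job in; it is judged then, once.
The state is a dict: "time_s": time; "joints": joint angles; "joint_velocities": joint speeds; "tau": joint torques, N m; "eef_pos": TCP position; "orientation": TCP orientation; "ft_force": force on the tool from outside, world axes, zero at the start; "wrist_torque": the same for the moment, N m; "gripper_width": opening from 0.0 (shut) to 1.0 (fully open); "grip_force": force on a finger pad.
Only numpy, scipy, OpenCV 4.12 (cv2) and the standard library are available. Lean on these libraries where they do the work, as an engineer would, in place of code of your own. Each camera call takes 0.05 s, during which the arm holds its last target. There are 200 camera calls.

## Task

Take the red and the blue painted panel out of the wooden cradles and stand each on its long edge in the rack slot with the clip of its own colour, right down on the slot floor, lowering it in rather than dropping it. Once both stand there and are let go, push the rack's yellow-framed gate fully down by its handle. Leave the grey panel and the other things on the bench where they are.

Things in the scene. Friction and masses are not known exactly. Their poses are not given: they have to be found in the camera images.
- panel_red: Red-painted flat aluminium test panel, a plain plate 110 mm long (its x), 6 mm thick (its y), 100 mm tall (its z). Origin: middle of its lower 110 x 6 mm edge. Starts in one of the two wooden cradles, leaning back about 0.40 rad from vertical with its top towards the cradle's -y side; its top 55 mm are free on both faces.
- panel_blue: Blue-painted flat aluminium test panel, a plain plate 110 mm long (its x), 6 mm thick (its y), 100 mm tall (its z). Origin: middle of its lower 110 x 6 mm edge. Starts in one of the two wooden cradles, leaning back about 0.40 rad from vertical with its top towards the cradle's -y side; its top 55 mm are free on both faces.
- panel_grey: Grey-painted flat aluminium test panel, a plain plate 110 mm long (its x), 6 mm thick (its y), 100 mm tall (its z). Origin: middle of its lower 110 x 6 mm edge. Already stands in one slot of the rack; leave it.
- clip_red: Red plastic marker clip (14 x 24 x 26 mm) fixed on the rack's rear wall at the end of one slot. Origin: middle of that slot's floor (8 mm above the bench, 67 mm in front of the clip itself, on the slot's centre plane). x runs along the slot to the rear, y across it, z up.
- clip_blue: Blue plastic marker clip (14 x 24 x 26 mm) fixed on the rack's rear wall at the end of one slot. Origin: middle of that slot's floor (8 mm above the bench, 67 mm in front of the clip itself, on the slot's centre plane). x runs along the slot to the rear, y across it, z up.
- clip_white: White plastic marker clip (14 x 24 x 26 mm) fixed on the rack's rear wall at the end of one slot, which stays empty. Origin: middle of that slot's floor (8 mm above the bench, 67 mm in front of the clip itself, on the slot's centre plane). x runs along the slot to the rear, y across it, z up.
- rack: Fixed black rack, 150 (x) by 236 mm (y), origin under its centre. 4 slots along its x, at y = -72, -24, 24, 72 mm; floor 8 mm above the bench, 9 mm wide between grey ribs (22 mm long, at x = -36 and 36 mm, flared tops 59 mm above the bench). Rear wall from x = 63 mm, 52 mm tall; gate pane from x = -66 mm; gate guides 116 mm tall at x = -68, y = +-113 mm. A panel has 9 mm to spare at each end.
- gate (a joint): Height of the rack's front gate above its shut position, in m: 0 = fully down, 0.055 = fully up. It slides vertically and stays where it is left; moving it takes about 4 to 7 N. A clear pane with a yellow frame, 214 mm wide and 60 mm tall.
- gate_handle (a point): Middle of the top face of the gate's yellow handle bar, which stands on the gate's top edge: 14 mm thick (rack x), 80 mm long (rack y), 24 mm tall. Top face 92 mm above the bench when the gate is down.
- cradle_a: Fixed wooden slanted cradle holding a panel; base 100 mm (x) by 80 mm (y), origin on the bench under the panel's lower edge. Its back plate reaches 41 mm up the panel's face on the cradle's -y side, a 12 mm lip stands on its +y side.
- cradle_b: A second cradle like cradle_a.
- olive_jar: Clear jar of olives with green lid, 68 mm diameter, 108 mm tall, origin under its centre. Leave it.
- foil_tray: Crumpled aluminium foil tray about 130 x 170 x 36 mm, origin under its centre. Leave it.
- orange_tub: Open orange plastic tub 120 x 150 x 80 mm, origin under its centre. Leave it.
- bottle_opener: Flat steel bottle opener 120 mm long (its x), 6 mm thick, lying on the bench. Leave it.
- tape_roll: Roll of tape, 90 mm diameter, 25 mm tall, origin under its centre. Leave it.
Not all that is in view belongs to the job. There is more than one size of the panel_blue; the one meant has the size given above.

How it is judged:
By the outcome, as a careful person would: the job done as asked, in the order asked, and still so for the second after the job is handed in, with the robot touching nothing.
It also fails if it takes over 72 s, if anything falls off the work surface, if the arm or the gripper's body presses on something with over 40 N, if the wrist force passes 120 N, or if a joint passes its speed limit or range.

## Working session

There is one attempt and no reset: what is moved stays moved. The work goes in short steps, Python scripts to look and compute and a shell command to move; the robot and the scene stay as the last step left them, time stands still between calls to the robot, and variables do not carry over. Pictures are saved under pics/ and viewed, at most 10 in all, crops included, and the job is handed in when it is done.

```bash
ls; mkdir -p pics; python3 - <<'E'
from bench import env, eyes
import cv2,numpy as np
print(env.tip_extent, env.observe())
for n in("scene","top"):
    p,d=eyes.snapshot(n); cv2.imwrite(f"pics/{n}0.png",p); np.save(f"pics/{n}0.npy",d)
    print(n,eyes.camera_info(n))
E
```

```text
pics
0.014 {'time_s': 0.0, 'joints': array([ 1.15677625,  0.53716002, -0.00443117,  1.53885685,  0.0026008 ,
        1.06727548, -0.07118284]), 'joint_velocities': array([-0.00056707, -0.0012402 ,  0.00053272,  0.00112122,  0.00116955,
       -0.00012202, -0.00040717]), 'tau': array([ 1.14124230e-04, -5.83411074e+01,  1.04857475e+00, -2.59101677e+01,
        1.22412562e-02,  9.66475782e-03,  9.69751511e-06]), 'eef_pos': array([ 0.2213312 , -0.6105273 ,  0.24442346]), 'orientation': array([-3.13990359e+00,  1.28926539e-04,  3.47903239e-01]), 'ft_force': array([-0.99355437,  1.08712395,  0.95108408]), 'wrist_torque': array([ 0.00729913,  0.02415856, -0.00932575]), 'grip_force': 0.0, 'gripper_width': 0.9966655979583449}
scene {'fx': 367.8293286732328, 'fy': 367.8293286732328, 'cx': 318.20103443180653, 'cy': 200.6951355388551, 'k1': 0.00223167248291094, 'rvec': array([ 1.86809991,  1.21392514, -0.68102682]), 'tvec': array([-0.2305794 , -0.18871029,  1.54825344])}
top {'fx': 502.5899353588717, 'fy': 502.5899353588717, 'cx': 320.4889936191432, 'cy': 202.37780015638026, 'k1': -0.11259990814863884, 'rvec': array([ 2.14998914, -2.15311715,  0.10062983]), 'tvec': array([0.05902452, 0.53197796, 1.67008284])}
```

View pics/scene0.png

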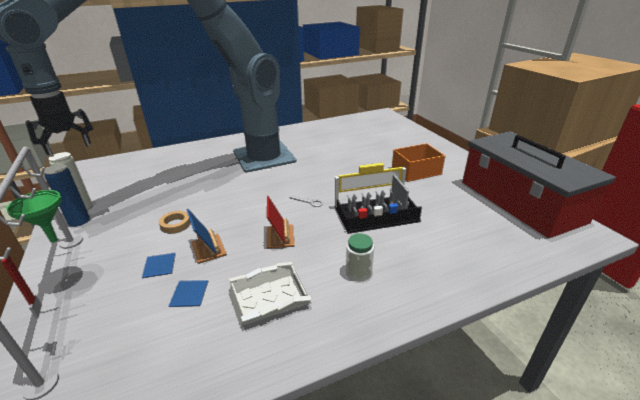

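View pics/top0.png

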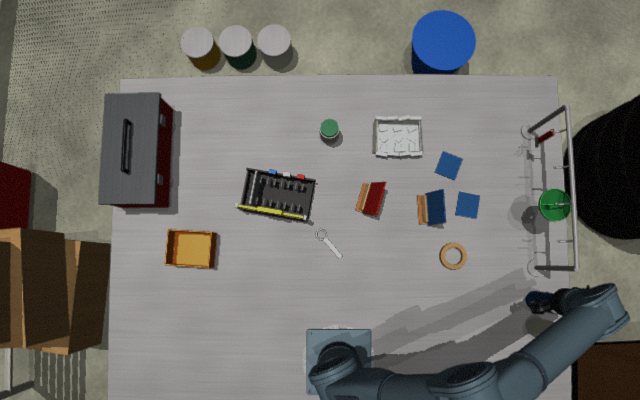

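The top view shows the rack at (278,195) with its clips at blue (272,173), white (286,175) and red (300,177). The grey panel stands in the left slot, and the gate at (273,211) faces the robot.

- **Red candidates:** the cradle panel at top (372,198) / scene (280,220), the red clip, and the toolbox.
- **Blue candidates:** the cradle panel at top (433,207) / scene (205,235), flat plates at top (449,165) and (467,205), and the blue clip and bin.

The description points to the two cradle panels. I'll measure them and check with one close crop.

```bash
cat > h.py <<'E'
import cv2,numpy as np
from bench import env,eyes
def cam(n):
    c=eyes.camera_info(n); R=cv2.Rodrigues(np.array(c["rvec"]))[0]; return c,R,np.array(c["tvec"])
def rays(n,uv):
    c,R,t=cam(n); uv=np.asarray(uv,float).reshape(-1,2)
    x=(uv-[c["cx"],c["cy"]])/[c["fx"],c["fy"]]; s=x.copy()
    for _ in range(10): s=x/(1+c["k1"]*(s**2).sum(1,keepdims=True))
    return -R.T@t,np.c_[s,np.ones(len(s))]@R   # per unit depth
def onz(n,uv,z):
    o,d=rays(n,uv); return o+d*((z-o[2])/d[:,2])[:,None]
def cloud(n,m,d):
    v,u=np.nonzero(m&(d>0)); o,r=rays(n,np.c_[u,v]); return o+r*d[v,u][:,None]
def tri(uv1,uv2):
    o1,a=rays("scene",uv1);o2,b=rays("top",uv2);a,b=a[0],b[0]
    k=np.linalg.lstsq(np.c_[a,-b],o2-o1,rcond=None)[0]; p,q=o1+k[0]*a,o2+k[1]*b
    return (p+q)/2,np.linalg.norm(p-q)
def mask(p,col):
    h,s,v=cv2.split(cv2.cvtColor(p,cv2.COLOR_BGR2HSV))
    if col=="red": return ((h<6)|(h>174))&(s>140)&(v>50)
    if col=="blue": return (h>100)&(h<125)&(s>120)&(v>40)
    if col=="yellow": return (h>22)&(h<34)&(s>150)&(v>90)
    if col=="white": return (s<40)&(v>190)
def box(m,x0,y0,x1,y1):
    o=np.zeros_like(m);o[y0:y1,x0:x1]=m[y0:y1,x0:x1];return o
E
python3 - <<'E'
from h import *
np.set_printoptions(precision=4,suppress=True)
B={"scene":dict(red=("red",255,185,300,252),blue=("blue",180,200,232,265),f1=("blue",135,245,182,282),f2=("blue",165,275,212,310),cr=("red",354,203,370,220),cb=("blue",386,198,402,216),gate=("yellow",330,155,412,215)),
"top":dict(red=("red",350,170,395,225),blue=("blue",410,180,452,230),f1=("blue",430,145,468,185),f2=("blue",452,186,485,225),cr=("red",293,170,308,183),cb=("blue",264,165,280,180),gate=("yellow",225,195,325,230))}
for n in B:
    p=cv2.imread(f"pics/{n}0.png");d=np.load(f"pics/{n}0.npy")
    for k,(c,*b) in B[n].items():
        m=box(mask(p,c),*b); P=cloud(n,m,d); v,u=np.nonzero(m)
        if len(P)<5: print(n,k,len(P));continue
        q=np.median(P,0);P=P[np.linalg.norm(P-q,axis=1)<.13]
        mu=P.mean(0);U,S,V=np.linalg.svd(P-mu,full_matrices=False)
        print(n,k,len(P),"uv",u.mean().round(1),v.mean().round(1),"mu",mu,"zr",P[:,2].min().round(3),P[:,2].max().round(3),"sd",(S/len(P)**.5).round(4),"n",V[2],"a",V[0])
        rr=cv2.minAreaRect(np.float32(P[:,:2]))
        print("   rect",np.round(rr[0],3),np.round(rr[1],3),round(rr[2],1))
a=cv2.resize(cv2.imread("pics/top0.png")[140:235,225:490],None,fx=3,fy=3,interpolation=cv2.INTER_CUBIC)
s=cv2.resize(cv2.imread("pics/scene0.png")[150:260,175:430],(795,343),interpolation=cv2.INTER_CUBIC)
a=cv2.copyMakeBorder(a,0,0,0,0,cv2.BORDER_CONSTANT)
cv2.imwrite("pics/crop1.png",np.vstack([cv2.resize(a,(700,251)),cv2.resize(s,(700,302))]))
E
```

```text
scene red 363 uv 275.0 219.0 mu [ 0.5596 -0.1217  0.0764] zr 0.027 0.116 sd [0.0309 0.0273 0.0013] n [0.2776 0.871  0.4054] a [ 0.8524 -0.0286 -0.5221]
   rect [ 0.552 -0.119] [0.04  0.103] 73.7
scene blue 291 uv 200.6 230.6 mu [ 0.5318 -0.3219  0.0802] zr 0.028 0.115 sd [0.0309 0.0258 0.0014] n [-0.0273  0.9126  0.408 ] a [ 0.7971  0.2662 -0.542 ]
   rect [ 0.519 -0.322] [0.109 0.039] 4.5
scene f1 533 uv 158.6 265.0 mu [ 0.5315 -0.4466  0.0041] zr -0.0 0.007 sd [0.0228 0.0208 0.0012] n [ 0.0024  0.0027 -1.    ] a [ 0.9873 -0.1586  0.0019]
   rect [ 0.53  -0.447] [0.073 0.081] 78.4
scene f2 722 uv 188.5 293.3 mu [ 0.6699 -0.3853  0.0041] zr 0.0 0.009 sd [0.0232 0.0209 0.0011] n [-0.0026 -0.0006  1.    ] a [ 0.9284 -0.3715  0.0022]
   rect [ 0.668 -0.385] [0.074 0.083] 66.0
scene cr 81 uv 362.3 212.6 mu [0.617  0.126  0.0617] zr 0.006 0.077 sd [0.0264 0.0081 0.007 ] n [ 0.5579  0.8027 -0.2107] a [ 0.7644 -0.3982  0.5071]
   rect [0.578 0.148] [0.026 0.119] 59.1
scene cb 88 uv 393.0 208.1 mu [0.6365 0.2188 0.0633] zr 0.016 0.078 sd [0.0141 0.0087 0.0071] n [ 0.6825  0.7144 -0.1544] a [
[... 900 characters left out ...]
zr -0.012 0.016 sd [0.0229 0.0209 0.0041] n [ 0.0093 -0.0054  0.9999] a [-0.9916  0.1287  0.0099]
   rect [ 0.526 -0.447] [0.073 0.08 ] 78.9
top cr 32 uv 300.4 176.8 mu [0.6131 0.1242 0.0737] zr 0.059 0.083 sd [0.007  0.0053 0.0038] n [-0.9065  0.0092  0.4222] a [0.2048 0.8838 0.4206]
   rect [0.614 0.124] [0.023 0.014] 73.1
top cb 31 uv 272.2 171.9 mu [0.6295 0.2182 0.0748] zr 0.054 0.083 sd [0.0081 0.0061 0.0035] n [-0.9845  0.0759  0.1583] a [0.1751 0.49   0.8539]
   rect [0.63  0.218] [0.022 0.012] 82.3
top gate 62 uv 271.2 210.7 mu [0.4931 0.2114 0.1353] zr 0.062 0.154 sd [0.0371 0.0231 0.0046] n [-0.984   0.1746  0.0358] a [0.177  0.9809 0.0805]
   rect [0.495 0.219] [0.191 0.014] 79.3
```

View pics/crop1.png

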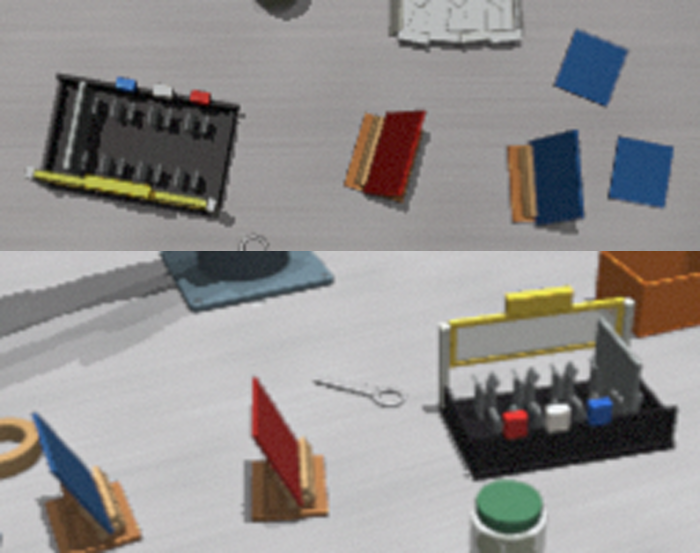

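The crop confirms the cradle panels at top (372,198) and (433,207) are the full 110 mm ones; the flat blue plates measure only about 72x80 mm. The cameras disagree by about 6 mm in x, so I'll check them against the gripper's known pose.

```bash
python3 - <<'E'
from h import *
np.set_printoptions(precision=4,suppress=True)
B={"scene":dict(red=("red",255,185,300,252),blue=("blue",180,200,232,265)),"top":dict(red=("red",350,170,395,225),blue=("blue",410,180,452,230))}
Y=dict(red=-.298,blue=.05)
for n in B:
    p=cv2.imread(f"pics/{n}0.png");d=np.load(f"pics/{n}0.npy")
    for k,(c,*b) in B[n].items():
        P=cloud(n,box(mask(p,c),*b),d);q=np.median(P,0);P=P[np.linalg.norm(P-q,axis=1)<.09]
        y=Y[k];ax=np.array([np.cos(y),np.sin(y),0]);ay=np.array([-np.sin(y),np.cos(y),0]);nn=ay*np.cos(.4)+[0,0,np.sin(.4)];up=-ay*np.sin(.4)+[0,0,np.cos(.4)]
        h,s,w=P@ax,P@up,np.median(P@nn); H=np.percentile(h,[1,99]);S=np.percentile(s,[1,99])
        top=ax*H.mean()+up*S[1]+nn*(w-.003); mid=ax*H.mean()+up*S.mean()+nn*(w-.003)
        print(n,k,"len",np.ptp(H),np.ptp(S),"topmid",top,"mid",mid)
    for i,z0 in enumerate([.23,.25,.27]):
        P=cloud(n,d>0,d);m=(np.linalg.norm(P[:,:2]-[.2213,-.6105],axis=1)<.09)&(abs(P[:,2]-z0)<.01)
        print(n,z0,m.sum(),P[m].mean(0) if m.any() else "")
        if m.sum()>10:
            y=.348;e=P[m]-[.2213,-.6105,0];a=e@[np.cos(y),np.sin(y),0];bb=e@[-np.sin(y),np.cos(y),0]
            print("  along x",np.percentile(a,[2,50,98]),"along y",np.percentile(bb,[2,50,98]))
E
```

```text
scene red len 0.09618554452760597 0.09374977383732189 topmid [ 0.5477 -0.1378  0.1144] mid [ 0.5531 -0.1204  0.0712]
scene blue len 0.09321024409048939 0.08795354862940374 topmid [ 0.5239 -0.3392  0.114 ] mid [ 0.523  -0.3221  0.0735]
scene 0.23 0 
scene 0.25 59 [ 0.2271 -0.6068  0.2528]
  along x [-0.0077  0.0083  0.0125] along y [-0.0558  0.0422  0.0547]
scene 0.27 95 [ 0.229  -0.6103  0.2706]
  along x [-0.0102  0.0079  0.0142] along y [-0.0559 -0.0426  0.0553]
top red len 0.10528324784350718 0.09876853947021452 topmid [ 0.5355 -0.138   0.1182] mid [ 0.5412 -0.1196  0.0728]
top blue len 0.10427049712112352 0.09319801375113451 topmid [ 0.5113 -0.342   0.1186] mid [ 0.5104 -0.3239  0.0756]
top 0.23 0 
top 0.25 4 [ 0.2117 -0.5615  0.2536]
top 0.27 8 [ 0.2133 -0.5611  0.2688]
```

```bash
cat >> h.py <<'E'
from scipy.spatial.transform import Rotation as Ro
def to(x,y,z,yaw):
    s=env.observe();R=Ro.from_euler("xyz",s["orientation"]).as_matrix();d=R.T@(np.array([x,y,z])-s["eef_pos"])*1e3
    print("t",round(s["time_s"],2),"eef",s["eef_pos"].round(4),"rpy",s["orientation"].round(3),"F",s["ft_force"].round(1),"w",round(s["gripper_width"],3),"g",round(s["grip_force"],1),"-> d",d.round(1),"turn",round((s["orientation"][2]-yaw+np.pi/2)%np.pi-np.pi/2,3))
E
python3 -m creep '[[0,39,-28,0,0.13],[0,78,-57,0,0.26],[0,117,-85,0,0.39],[0,156,-113,0,0.52],[0,194,-141,0,0.646]]' 60
python3 -c "
from h import *
to(.544,-.132,.2,-.298)"
```

```text
time_s: 0.6
eef_pos: [0.3566, -0.4104, 0.245]
orientation: [-3.141, 0.0, -0.303]
ft_force: [0.5, 0.0, -0.3]
gripper_width: 1.005
grip_force: 0.0
t 0.6 eef [ 0.3566 -0.4104  0.245 ] rpy [-3.141  0.    -0.303] F [ 0.5  0.  -0.3] w 1.005 g 0.0 -> d [  95.7 -321.7   45.1] turn -0.005
```

```bash

python3 -m creep '[[0,13,-45,0,0],[0,26,-90,0,0],[0,40,-135,0,0],[0,54,-180,0,0],[0,67,-225,0,0]]' >/dev/null
python3 -m creep '[[0,14,-48,0,0],[0,29,-97,20,0],[0,29,-97,45,0],[0,29,-97,45,0]]'
python3 - <<'E'
from h import *
to(.544,-.132,.098,-.298)
a,d1=eyes.snapshot("scene");b,d2=eyes.snapshot("top")
np.save("pics/s1.npy",d1);np.save("pics/t1.npy",d2)
A=cv2.resize(a[130:260,190:340],(600,520),interpolation=cv2.INTER_CUBIC)
cv2.imwrite("pics/c2.png",A)
s=env.observe();yw=s["orientation"][2];ax=np.array([np.cos(yw),np.sin(yw)]);ay=np.array([-ax[1],ax[0]])
P=cloud("scene",d1>0,d1);e=P[:,:2]-s["eef_pos"][:2];X,Y=e@ax,e@ay
for z0 in(.195,.215,.235):
    m=(abs(P[:,2]-z0)<.01)&(abs(X)<.06)&(abs(Y)<.08)
    print(z0,m.sum(),np.percentile(X[m],[2,50,98]).round(4),np.percentile(Y[m],[2,50,98]).round(4))
M=box(mask(a,"red"),250,180,305,255);P=cloud("scene",M,d1);e=P[:,:2]-s["eef_pos"][:2];X,Y=e@ax,e@ay;g=(abs(X)<.1)&(abs(Y)<.1)
X,Y,Z=X[g],Y[g],P[g,2]
for z0 in(.05,.065,.08,.095,.11):
    m=abs(Z-z0)<.006
    print("red",z0,m.sum(),np.percentile(X[m],[2,98]).round(4),np.median(Y[m]).round(4),np.polyfit(X[m],Y[m],1).round(3))
E
```

```text
time_s: 1.5
eef_pos: [0.5404, -0.1303, 0.1969]
orientation: [3.141, 0.007, -0.294]
ft_force: [-0.4, -1.0, 0.1]
gripper_width: 0.999
grip_force: 0.0
t 1.5 eef [ 0.5404 -0.1303  0.1969] rpy [ 3.141  0.007 -0.294] F [-0.4 -1.   0.1] w 0.999 g 0.0 -> d [ 4.7  0.6 98.9] turn 0.004
0.195 20 [0.0028 0.0075 0.0112] [-0.048  -0.0386  0.0579]
0.215 74 [-0.0059  0.0069  0.0121] [-0.0507 -0.0378  0.0599]
0.235 101 [0.001  0.0083 0.0129] [-0.0637 -0.0379  0.0716]
red 0.05 47 [-0.036   0.0544] 0.0286 [-0.016  0.029]
red 0.065 47 [-0.0395  0.0552] 0.022 [-0.006  0.022]
red 0.08 41 [-0.0373  0.054 ] 0.015 [-0.018  0.016]
red 0.095 51 [-0.0414  0.0552] 0.0097 [-0.005  0.009]
red 0.11 69 [-0.0423  0.0536] 0.0026 [-0.004  0.002]
```

View pics/c2.png

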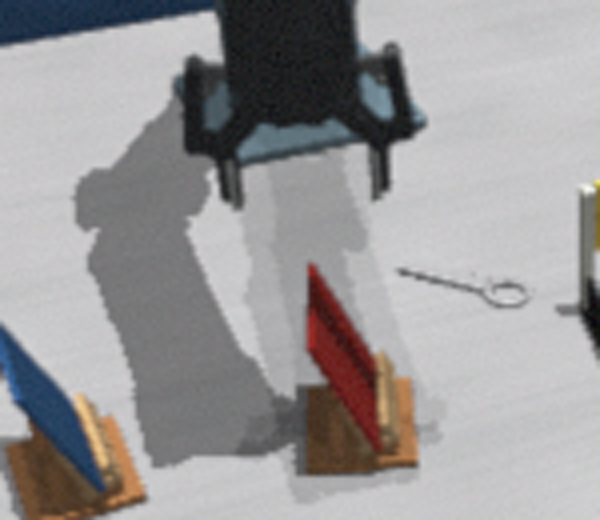

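The hand (crop centre 300,150) is squarely over the red panel (crop 340,360), whose near end lies 54 mm ahead. It's well centred, so I'll descend and close.

```bash

python3 -m creep '[[0,0,0,40,0],[0,0,0,75,0],[0,0,0,98,0],[0,0,0,98,0],[0.6,0,0,98,0]]' 30
python3 -m creep '[[0.8,0,0,0,0],[1,0,0,0,0],[1,0,0,0,0],[1,0,0,0,0],[1,0,0,0,0]]' 30
```

```text
time_s: 2.1
eef_pos: [0.5427, -0.1343, 0.1038]
orientation: [3.141, -0.002, -0.3]
ft_force: [0.4, -0.0, -0.1]
gripper_width: 0.856
grip_force: 0.0
time_s: 2.6
eef_pos: [0.5433, -0.1318, 0.1036]
orientation: [-3.14, -0.002, -0.298]
ft_force: [-2.6, 2.8, 9.5]
gripper_width: 0.17
grip_force: 26.5
```

```bash

python3 -m creep '[[1,0,2,-5,0],[1,0,4,-10,0],[1,0,6,-15,0],[1,0,8,-20,0],[1,0,8,-20,0]]' 30
python3 -m creep '[[1,0,3,-20,0],[1,0,3,-50,0],[1,0,3,-80,0],[1,0,3,-80,0],[1,0,3,-80,0]]' 80
python3 - <<'E'
from h import *
a,d1=eyes.snapshot("scene")
cv2.imwrite("pics/c3.png",cv2.resize(a[110:260,190:340],(600,600),interpolation=cv2.INTER_CUBIC))
s=env.observe();to(.544,-.132,.2,-.172);yw=s["orientation"][2];ax=np.array([np.cos(yw),np.sin(yw)]);ay=np.array([-ax[1],ax[0]])
P=cloud("scene",box(mask(a,"red"),230,120,310,255),d1);e=P[:,:2]-s["eef_pos"][:2];X,Y=e@ax,e@ay;g=(abs(X)<.1)&(abs(Y)<.1)
A=np.c_[X,P[:,2]-s["eef_pos"][2],np.ones(len(X))][g];print("Y=aX+bZ+c",np.linalg.lstsq(A,Y[g],rcond=None)[0].round(4),"X",np.percentile(X[g],[1,99]).round(4),"Z",np.percentile(A[:,1],[1,99]).round(4))
E
```

```text
time_s: 3.1
eef_pos: [0.541, -0.1374, 0.1231]
orientation: [-3.138, -0.001, -0.296]
ft_force: [0.6, 5.4, 4.3]
gripper_width: 0.154
grip_force: 30.0
time_s: 3.6
eef_pos: [0.539, -0.1434, 0.2026]
orientation: [3.142, -0.001, -0.298]
ft_force: [0.1, 0.6, -1.8]
gripper_width: 0.051
grip_force: 80.1
t 3.65 eef [ 0.5383 -0.1433  0.2017] rpy [ 3.141e+00  1.000e-03 -2.980e-01] F [ 0.2  0.7 -2.2] w 0.048 g 80.1 -> d [  2.1 -12.5   1.7] turn -0.126
Y=aX+bZ+c [ 0.0096 -0.0059  0.002 ] X [-0.0387  0.0565] Z [-0.0794  0.0098]
```

View pics/c3.png

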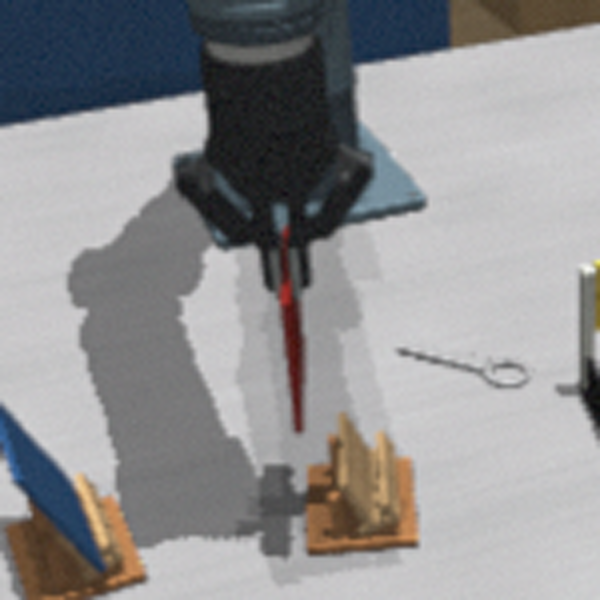

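The panel hangs upright in the pads (crop 290,340) and the cradle is empty. Carrying it to hover over the red-clip slot.

```bash

python3 -m creep '[[1,-12,-47,-10,-0.03],[1,-24,-94,-15,-0.06],[1,-36,-141,-15,-0.09],[1,-48,-188,-15,-0.126],[1,-59,-232,-15,-0.126]]' >/dev/null
python3 -m creep '[[1,0,0,0,0]]' 80
python3 - <<'E'
from h import *
to(.553,.136,.215,-.172)
np.set_printoptions(precision=4,suppress=True)
ax=np.array([.9852,-.1712]);ay=np.array([.1712,.9852])
for n,bx in(("scene",dict(red=(354,203,370,221),blue=(386,198,402,217),white=(371,204,385,219))),("top",dict(red=(293,170,308,183),blue=(264,165,280,180),white=(279,168,293,180)))):
    p=cv2.imread(f"pics/{n}0.png");d=np.load(f"pics/{n}0.npy")
    for k,b in bx.items():
        P=cloud(n,box(mask(p,k) if k!="white" else cv2.inRange(p,(150,150,150),(255,255,255))>0,*b),d);P=P[(P[:,2]>.045)&(P[:,2]<.095)&(P[:,0]>.6)]
        X,Y=P[:,:2]@ax,P[:,:2]@ay
        print(n,k,len(P),"X",np.percentile(X,[5,50,95]),"Y",np.percentile(Y,[5,50,95]),Y.mean(),"Z",np.percentile(P[:,2],[5,95]))
    g=dict(scene=(395,172,410,212),top=(248,170,266,210))[n]
    h,s,v=cv2.split(cv2.cvtColor(p,cv2.COLOR_BGR2HSV));P=cloud(n,box(s<60,*g),d);P=P[(P[:,2]>.075)&(P[:,2]<.106)]
    Y=P[:,:2]@ay;X=P[:,:2]@ax;m=abs(Y-np.median(Y))<.015;print(n,"grey",m.sum(),"Y",np.percentile(Y[m],[5,50,95]),"X",np.percentile(X[m],[2,98]),"fit",np.polyfit(X[m],Y[m],1))
E
```

```text
time_s: 4.25
eef_pos: [0.5492, 0.1045, 0.216]
orientation: [-3.137, 0.003, -0.161]
ft_force: [0.0, 0.1, -0.6]
gripper_width: 0.051
grip_force: 80.1
t 4.25 eef [0.5492 0.1045 0.216 ] rpy [-3.137e+00  3.000e-03 -1.610e-01] F [ 0.   0.1 -0.6] w 0.051 g 80.1 -> d [ -1.3 -31.7   1.1] turn 0.011
scene red 76 X [0.5834 0.5923 0.5964] Y [0.2183 0.2283 0.2384] 0.2282607447488514 Z [0.0518 0.0758]
scene blue 85 X [0.5837 0.5924 0.5957] Y [0.314  0.3232 0.3355] 0.3238191298835569 Z [0.0494 0.0756]
scene white 29 X [0.5817 0.5902 0.593 ] Y [0.2668 0.2751 0.2867] 0.2760481963679125 Z [0.0708 0.0763]
scene grey 132 Y [0.3699 0.3716 0.375 ] X [0.4861 0.5766] fit [-0.0116  0.3781]
top red 32 X [0.5774 0.5824 0.5899] Y [0.218  0.2268 0.2381] 0.2273206740574882 Z [0.0643 0.0803]
top blue 31 X [0.578  0.5822 0.5893] Y [0.3127 0.3224 0.3334] 0.3227531217830884 Z [0.0593 0.0824]
top white 26 X [0.5794 0.5854 0.5902] Y [0.2666 0.2768 0.2861] 0.2761382313174463 Z [0.0719 0.0835]
top grey 64 Y [0.3688 0.3697 0.3753] X [0.4642 0.5689] fit [-0.0049  0.3729]
```

```bash

python3 -m creep '[[1,-1,-31,0,0.011],[1,-1,-31,0,0.011],[1,-1,-31,0,0.011]]' 80
cat > rel.py <<'E'
import sys
from h import *
col,bx,name=sys.argv[1],eval(sys.argv[2]),sys.argv[3]
ax=np.array([.9852,-.1712]);ay=np.array([.1712,.9852])
a,d=eyes.snapshot("scene");cv2.imwrite(f"pics/{name}.png",cv2.resize(a[90:240,310:460],(600,600),interpolation=cv2.INTER_CUBIC))
s=env.observe();c=s["eef_pos"];print("tcp X,Y,z",(c[:2]@ax).round(4),(c[:2]@ay).round(4),c[2].round(4),"yaw",s["orientation"][2].round(3),"camXY",rays("scene",[[0,0]])[0]@np.c_[np.r_[ax,0],np.r_[ay,0]])
P=cloud("scene",box(mask(a,col),*bx),d);X,Y,Z=P[:,:2]@ax,P[:,:2]@ay,P[:,2]
m=(abs(X-c[:2]@ax)<.07)&(abs(Y-c[:2]@ay)<.03);
print("panel",m.sum(),"X",np.percentile(X[m],[1,99]).round(4),"Z",np.percentile(Z[m],[1,99]).round(4),"Y",np.percentile(Y[m],[10,50,90]).round(4),"fit X,Z,1",np.linalg.lstsq(np.c_[X-c[:2]@ax,Z-c[2],np.ones(len(X))][m],Y[m],rcond=None)[0].round(4))
P=cloud("scene",d>0,d);X,Y,Z=P[:,:2]@ax,P[:,:2]@ay,P[:,2]
t=c[2]+.0
m=(abs(Z-t)<.012)&(abs(X-c[:2]@ax)<.05)&(abs(Y-c[:2]@ay)<.05);
print("fingers",m.sum(),"Y",np.percentile(Y[m],[2,98]).round(4))
E
python3 rel.py red '(330,90,390,225)' c4
```

```text
time_s: 4.55
eef_pos: [0.5541, 0.1268, 0.2159]
orientation: [3.141, 0.002, -0.182]
ft_force: [0.0, -0.6, -2.1]
gripper_width: 0.049
grip_force: 80.1
tcp X,Y,z 0.5246 0.2187 0.2161 yaw -0.183 camXY [ 1.41959909 -0.09288361]
panel 346 X [0.4827 0.5942] Z [0.0465 0.2228] Y [0.2174 0.2183 0.2296] fit X,Z,1 [ 0.0349 -0.0662  0.2151]
fingers 104 Y [0.2053 0.2351]
```

View pics/c4.png

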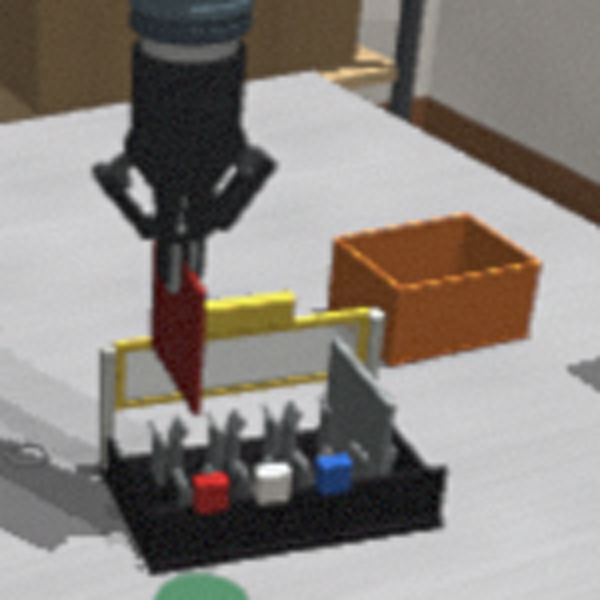

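The red panel hangs above the rack at crop (178,340). It's just left of its slot, with the red clip at (210,493). I'll re-measure both in the same frame with the clip excluded.

```bash
cat > rel2.py <<'E'
import sys
from h import *
col,bx,cb=sys.argv[1],eval(sys.argv[2]),eval(sys.argv[3])
ax=np.array([.9852,-.1712]);ay=np.array([.1712,.9852]);N=5
for i in range(N):
    a,d=eyes.snapshot("scene");s=env.observe();c=s["eef_pos"];cX,cY=c[:2]@ax,c[:2]@ay
    P=cloud("scene",box(mask(a,col),*bx),d);X,Y,Z=P[:,:2]@ax,P[:,:2]@ay,P[:,2]
    m=(abs(X-cX)<.06)&(abs(Y-cY)<.03)&(Z>c[2]-.1);f=np.linalg.lstsq(np.c_[X-cX,Z-c[2]+.04,np.ones(len(X))][m],Y[m],rcond=None)[0]
    m&=abs(Y-f[2])<.008;f=np.linalg.lstsq(np.c_[X-cX,Z-c[2]+.04,np.ones(len(X))][m],Y[m],rcond=None)[0]
    Q=cloud("scene",box(mask(a,col),*cb),d);Q=Q[(Q[:,2]>.045)&(Q[:,2]<.095)&(Q[:,0]>.57)];qy=Q[:,:2]@ay;qx=Q[:,:2]@ax;fr=qx>np.percentile(qx,60)
    print("tcp",np.r_[cX,cY,c[2],s["orientation"][2]].round(4),"panel",m.sum(),"X",np.percentile(X[m],[1,99]).round(4),"zlo",np.percentile(Z[m],1).round(4),"f",f.round(4),"clip",len(Q),np.percentile(qy,[3,97]).mean().round(4) if len(Q) else "",np.percentile(qy[fr],[3,97]).round(4) if len(Q) else "")
E
python3 rel2.py red '(330,90,390,212)' '(354,203,370,221)'
```

```text
tcp [ 0.5249  0.2183  0.2163 -0.1842] panel 257 X [0.4834 0.579 ] zlo 0.1302 f [-0.0136  0.0069  0.2172] clip 80 0.2285 [0.2198 0.239 ]
tcp [ 0.5251  0.2182  0.2166 -0.1846] panel 271 X [0.4802 0.5783] zlo 0.1298 f [-0.0125  0.0052  0.2168] clip 77 0.2286 [0.2195 0.2387]
tcp [ 0.5252  0.2183  0.2168 -0.1848] panel 263 X [0.4811 0.5793] zlo 0.1304 f [-0.013   0.0047  0.2167] clip 77 0.2285 [0.2195 0.2388]
tcp [ 0.5253  0.2185  0.217  -0.1847] panel 259 X [0.4822 0.5786] zlo 0.1307 f [-0.0113  0.0071  0.2168] clip 77 0.2288 [0.219 0.239]
tcp [ 0.5253  0.2187  0.2171 -0.1845] panel 253 X [0.4839 0.5785] zlo 0.1316 f [-0.0119  0.0033  0.2169] clip 81 0.2289 [0.2204 0.2387]
```

```bash

python3 -m creep '[[1,-2,-9,0,-0.012],[1,-2,-9,20,-0.012],[1,-2,-9,40,-0.012],[1,-2,-9,58,-0.012],[1,-2,-9,58,-0.012]]' 80
python3 -m creep '[[1,0,0,0,0],[1,0,0,0,0]]' 
python3 rel2.py red '(330,90,390,212)' '(354,203,370,221)'
```

```text
time_s: 5.35
eef_pos: [0.5529, 0.1359, 0.1571]
orientation: [3.14, 0.004, -0.17]
ft_force: [-0.1, 0.2, -0.5]
gripper_width: 0.047
grip_force: 80.1
time_s: 5.55
eef_pos: [0.5555, 0.1362, 0.1604]
orientation: [-3.141, -0.002, -0.171]
ft_force: [-0.1, 0.6, -1.0]
gripper_width: 0.054
grip_force: 80.1
tcp [ 0.524   0.2292  0.1605 -0.171 ] panel 282 X [0.4794 0.5805] zlo 0.0716 f [5.200e-03 1.000e-04 2.279e-01] clip 99 0.2286 [0.2195 0.2393]
tcp [ 0.524   0.2291  0.1604 -0.1712] panel 267 X [0.479  0.5799] zlo 0.0705 f [ 0.0034 -0.0004  0.2278] clip 97 0.2283 [0.2182 0.2386]
tcp [ 0.5238  0.229   0.1602 -0.1712] panel 281 X [0.4788 0.5822] zlo 0.0724 f [0.0034 0.0027 0.2277] clip 96 0.2286 [0.2176 0.2384]
tcp [ 0.5237  0.2289  0.1601 -0.1711] panel 277 X [0.48   0.5786] zlo 0.0705 f [ 0.0069 -0.0004  0.2275] clip 100 0.2284 [0.22  0.239]
tcp [ 0.5236  0.2288  0.1599 -0.1712] panel 276 X [0.4792 0.581 ] zlo 0.0709 f [0.0042 0.002  0.2274] clip 100 0.2285 [0.2176 0.2386]
```

```bash

python3 -m creep '[[1,-1,1.5,0,0],[1,-1,1.5,6,0],[1,-1,1.5,12,0],[1,-1,1.5,18,0],[1,-1,1.5,22,0]]' 80
python3 -m creep '[[1,0,0,3,0],[1,0,0,6,0]]'
python3 rel2.py red '(330,90,390,212)' '(354,203,370,221)' | tail -2
```

```text
time_s: 6.3
eef_pos: [0.5534, 0.1349, 0.1366]
orientation: [-3.141, 0.0, -0.171]
ft_force: [0.4, 1.3, 0.1]
gripper_width: 0.047
grip_force: 80.2
time_s: 6.5
eef_pos: [0.5536, 0.1348, 0.1311]
orientation: [-3.141, -0.0, -0.171]
ft_force: [0.6, 1.4, 0.6]
gripper_width: 0.049
grip_force: 80.2
tcp [ 0.5221  0.2275  0.1312 -0.1711] panel 234 X [0.477  0.5773] zlo 0.0437 f [0.0013 0.0017 0.2264] clip 114 0.2284 [0.2183 0.239 ]
tcp [ 0.5222  0.2275  0.1312 -0.171 ] panel 241 X [0.4775 0.5772] zlo 0.0441 f [ 0.0055 -0.0019  0.2263] clip 117 0.2283 [0.2183 0.2389]
```

```bash

python3 -m creep '[[1,0,0,6,0],[1,0,0,12,0],[1,0,0,18,0],[1,0,0,24,0],[1,0,0,29,0]]' 
python3 -m creep '[[1,0,0,1,0],[1,0,0,2,0],[1,0,0,3,0]]'
python3 -m creep '[[1,0,0,1,0],[1,0,0,2,0]]'
```

```text
time_s: 7.25
eef_pos: [0.5535, 0.1347, 0.1017]
orientation: [-3.141, 0.0, -0.171]
ft_force: [0.5, 2.2, 0.6]
gripper_width: 0.049
grip_force: 80.4
time_s: 7.55
eef_pos: [0.5535, 0.1347, 0.1]
orientation: [-3.141, 0.0, -0.171]
ft_force: [-4.4, 2.5, 14.9]
gripper_width: 0.051
grip_force: 82.6
time_s: 7.75
eef_pos: [0.5537, 0.135, 0.0999]
orientation: [-3.141, -0.0, -0.171]
ft_force: [-10.7, 1.1, 33.5]
gripper_width: 0.051
grip_force: 85.4
```

```bash

python3 -m creep '[[1,0,0,-1,0],[1,0,0,-1.5,0]]' | grep force
python3 - <<'E'
from h import *
ax=np.array([.9852,-.1712]);ay=np.array([.1712,.9852])
a,d=eyes.snapshot("scene")
cv2.imwrite("pics/c5.png",cv2.resize(a[130:240,320:430],(600,600),interpolation=cv2.INTER_CUBIC))
P=cloud("scene",box(mask(a,"red"),335,140,372,214),d);X,Y,Z=P[:,:2]@ax,P[:,:2]@ay,P[:,2]
m=(abs(Y-.227)<.01)&(X>.46)&(X<.585)
for lo in np.arange(.465,.585,.012):
    k=m&(X>=lo)&(X<lo+.012); 
    if k.sum()>3: print("X%.3f"%lo,k.sum(),"Ztop",np.sort(Z[k])[-3:].round(4))
h,s,v=cv2.split(cv2.cvtColor(a,cv2.COLOR_BGR2HSV));P=cloud("scene",box((s<60)&(v<200),395,168,412,212),d);X,Y,Z=P[:,:2]@ax,P[:,:2]@ay,P[:,2]
m=(abs(Y-.371)<.01)
for lo in np.arange(.465,.585,.024):
    k=m&(X>=lo)&(X<lo+.024)
    if k.sum()>3: print("grey X%.3f"%lo,k.sum(),"Ztop",np.sort(Z[k])[-3:].round(4))
E
```

```text
ft_force: [-2.4, 3.2, 7.2]
grip_force: 81.3
X0.477 5 Ztop [0.0582 0.062  0.0662]
X0.489 8 Ztop [0.0646 0.0651 0.0693]
X0.501 22 Ztop [0.0608 0.0626 0.0666]
X0.513 13 Ztop [0.0658 0.0675 0.0717]
X0.525 12 Ztop [0.0762 0.0824 0.0858]
X0.537 22 Ztop [0.1045 0.1068 0.1072]
X0.549 26 Ztop [0.1066 0.1078 0.1082]
X0.561 22 Ztop [0.1072 0.1076 0.1078]
X0.573 20 Ztop [0.0982 0.099  0.1028]
grey X0.465 8 Ztop [0.1063 0.1076 0.1091]
grey X0.489 71 Ztop [0.1082 0.1083 0.1085]
grey X0.513 80 Ztop [0.1068 0.1075 0.1085]
grey X0.537 88 Ztop [0.1081 0.1085 0.1085]
grey X0.561 86 Ztop [0.1074 0.1081 0.109 ]
```

View pics/c5.png

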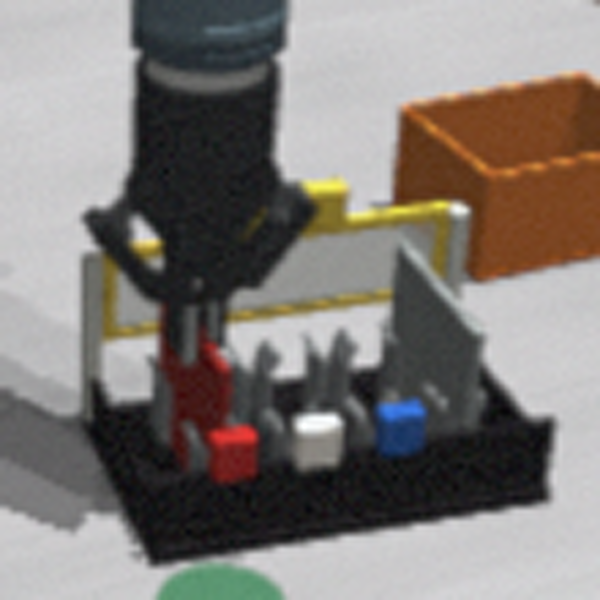

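Red stands in its slot at crop (200,390), between the ribs and behind its clip. Its top is level with grey's (z about 0.108). Releasing it and retreating upward.

```bash

python3 -m creep '[[0.9,0,0,0,0],[0.75,0,0,0,0],[0.7,0,0,0,0],[0.7,0,0,0,0]]' 30
python3 -m creep '[[0.7,0,0,-15,0],[0.7,0,0,-40,0],[0.7,0,0,-80,0],[0.7,0,0,-115,0],[0.7,0,0,-115,0]]'
python3 - <<'E'
from h import *
ax=np.array([.9852,-.1712]);ay=np.array([.1712,.9852])
a,d=eyes.snapshot("scene")
P=cloud("scene",box(mask(a,"red"),335,140,372,214),d);X,Y,Z=P[:,:2]@ax,P[:,:2]@ay,P[:,2]
m=(abs(Y-.227)<.012)&(X>.46)&(X<.585)
for lo in np.arange(.465,.585,.024):
    k=m&(X>=lo)&(X<lo+.024); 
    if k.sum()>3: print("X%.3f"%lo,k.sum(),"Ztop",np.sort(Z[k])[-3:].round(4))
print(np.percentile(X[m],[1,99]),np.linalg.lstsq(np.c_[X-.52,Z-.06,X*0+1][m],Y[m],rcond=None)[0])
to(.518,-.340+.006,.215,.045)
E
```

```text
time_s: 8.4
eef_pos: [0.5533, 0.1338, 0.0985]
orientation: [3.141, 0.0, -0.171]
ft_force: [-0.0, -0.5, 0.4]
gripper_width: 0.301
grip_force: 0.0
time_s: 8.9
eef_pos: [0.5568, 0.1353, 0.2199]
orientation: [-3.137, -0.009, -0.171]
ft_force: [-0.1, -0.1, -0.2]
gripper_width: 0.297
grip_force: 0.0
X0.465 27 Ztop [0.1069 0.1073 0.1076]
X0.489 53 Ztop [0.1053 0.1055 0.1073]
X0.513 55 Ztop [0.1065 0.1075 0.108 ]
X0.537 41 Ztop [0.1077 0.1087 0.1089]
X0.561 40 Ztop [0.1072 0.1076 0.1082]
[0.47360711 0.58299012] [ 0.00580156 -0.00174559  0.22657325]
t 8.95 eef [0.5553 0.1348 0.2172] rpy [-3.139 -0.005 -0.171] F [ 0.4 -0.3 -1.8] w 0.295 g 0.0 -> d [ 43.2 468.3   1.3] turn -0.216
```

```bash

python3 -m creep '[[0.7,4,47,0,-0.05],[0.4,9,94,0,-0.1],[0,13,141,0,-0.15],[0,18,188,0,-0.216],[0,22,235,0,-0.216]]' >/dev/null
python3 -m creep '[[0,-5,46,0,0],[0,-10,92,0,0],[0,-15,138,0,0],[0,-20,184,0,0],[0,-25,224,0,0]]' >/dev/null
python3 -m creep '[[0,0,0,0,0],[0,0,0,0,0],[0,0,0,0,0]]'
python3 - <<'E'
from h import *
to(.518,-.334,.098,.045)
a,d1=eyes.snapshot("scene")
s=env.observe();yw=s["orientation"][2];ax=np.array([np.cos(yw),np.sin(yw)]);ay=np.array([-ax[1],ax[0]])
P=cloud("scene",d1>0,d1);e=P[:,:2]-s["eef_pos"][:2];X,Y=e@ax,e@ay
for z0 in(.215,.235):
    m=(abs(P[:,2]-z0)<.01)&(abs(X)<.06)&(abs(Y)<.08)
    print(z0,m.sum(),np.percentile(X[m],[2,50,98]).round(4),np.percentile(Y[m],[2,50,98]).round(4))
M=box(mask(a,"blue"),180,195,232,265);P=cloud("scene",M,d1);e=P[:,:2]-s["eef_pos"][:2];X,Y=e@ax,e@ay;g=(abs(X)<.1)&(abs(Y)<.1)
X,Y,Z=X[g],Y[g],P[g,2]
for z0 in(.08,.095,.11):
    m=abs(Z-z0)<.006
    print("blue",z0,m.sum(),np.percentile(X[m],[2,98]).round(4),np.median(Y[m]).round(4),np.polyfit(X[m],Y[m],1).round(3))
print(np.linalg.lstsq(np.c_[X,Z-.103,X*0+1],Y,rcond=None)[0])
E
```

```text
time_s: 10.25
eef_pos: [0.5203, -0.324, 0.2132]
orientation: [-3.14, 0.001, 0.047]
ft_force: [0.4, 0.0, 0.6]
gripper_width: 1.0
grip_force: 0.0
t 10.25 eef [ 0.5203 -0.324   0.2132] rpy [-3.14e+00  1.00e-03  4.70e-02] F [0.4 0.  0.6] w 1.0 g 0.0 -> d [ -2.6  10.1 115.1] turn 0.002
0.215 35 [-0.0018  0.0096  0.0125] [-0.0525  0.0439  0.0551]
0.235 87 [-0.004   0.0082  0.0131] [-0.0543  0.0438  0.0565]
blue 0.08 37 [-0.0321  0.0486] 0.0022 [-0.024  0.002]
blue 0.095 35 [-0.0392  0.0484] -0.0049 [-0.02  -0.005]
blue 0.11 70 [-0.0505  0.048 ] -0.013 [ 0.001 -0.013]
[-0.0210387  -0.4429141  -0.00839807]
```

```bash

python3 -m creep '[[0,-5.5,11.5,20,0.018],[0,-5.5,11.5,60,0.018],[0,-5.5,11.5,95,0.018],[0,-5.5,11.5,113,0.018],[0,-5.5,11.5,113,0.018]]' 30
python3 -m creep '[[0.6,0,0,0,0],[0.8,0,0,0,0],[1,0,0,0,0],[1,0,0,0,0],[1,0,0,0,0]]' 30
python3 -m creep '[[1,0,2,-5,0],[1,0,4,-10,0],[1,0,6,-15,0],[1,0,8,-20,0],[1,0,8,-20,0]]' 30
python3 -m creep '[[1,0,3,-20,0],[1,0,3,-50,0],[1,0,3,-90,0],[1,0,3,-115,0],[1,0,3,-115,0]]' 80
python3 - <<'E'
from h import *
a,d1=eyes.snapshot("scene")
cv2.imwrite("pics/c6.png",cv2.resize(a[110:260,130:280],(600,600),interpolation=cv2.INTER_CUBIC))
s=env.observe();yw=s["orientation"][2];ax=np.array([np.cos(yw),np.sin(yw)]);ay=np.array([-ax[1],ax[0]])
P=cloud("scene",box(mask(a,"blue"),150,145,240,255),d1);e=P[:,:2]-s["eef_pos"][:2];X,Y=e@ax,e@ay;g=(abs(X)<.07)&(abs(Y)<.04)&(P[:,2]>.06)
A=np.c_[X,P[:,2]-s["eef_pos"][2],np.ones(len(X))][g];print(g.sum(),"Y=aX+bZ+c",np.linalg.lstsq(A,Y[g],rcond=None)[0].round(4),"X",np.percentile(X[g],[1,99]).round(4),"Z",np.percentile(A[:,1],[1,99]).round(4))
rx=np.array([.9852,-.1712]);ry=np.array([.1712,.9852]);t=.519*rx+.3235*ry
to(*t,.23,-.1712)
E
```

```text
time_s: 10.8
eef_pos: [0.5138, -0.3347, 0.098]
orientation: [-3.138, 0.005, 0.029]
ft_force: [1.4, -0.4, 0.3]
gripper_width: 0.993
grip_force: 0.0
time_s: 11.3
eef_pos: [0.5157, -0.3374, 0.1017]
orientation: [3.142, -0.001, 0.027]
ft_force: [-1.5, 3.1, 10.8]
gripper_width: 0.193
grip_force: 26.9
time_s: 11.8
eef_pos: [0.5151, -0.3415, 0.1202]
orientation: [-3.136, 0.002, 0.029]
ft_force: [-0.9, 7.0, 1.8]
gripper_width: 0.157
grip_force: 30.9
time_s: 12.3
eef_pos: [0.5174, -0.3498, 0.2399]
orientation: [3.138, -0.006, 0.027]
ft_force: [0.6, -0.4, -1.7]
gripper_width: 0.048
grip_force: 81.8
58 Y=aX+bZ+c [-0.0077  0.0157 -0.0004] X [-0.0418  0.0573] Z [-0.075   0.0173]
t 12.35 eef [ 0.5163 -0.349   0.2374] rpy [ 3.14e+00 -3.00e-03  2.70e-02] F [-0.   0.3 -2.2] w 0.049 g 81.8 -> d [  65.9 -577.4    6.5] turn 0.198
```

View pics/c6.png

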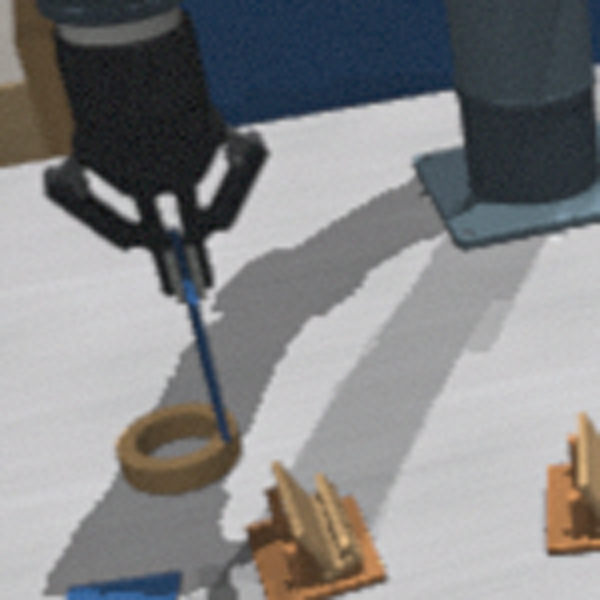

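Blue hangs upright in the pads (crop 205,370), and its cradle is empty. Carrying it high over the rack.

```bash

python3 -m creep '[[1,5,-46,-10,0.04],[1,11,-94,-20,0.08],[1,16,-142,-20,0.12],[1,22,-190,-20,0.16],[1,27,-238,-20,0.198]]' 80 >/dev/null
python3 -m creep '[[1,0,0,0,0]]' 
python3 - <<'E'
from h import *
rx=np.array([.9852,-.1712]);ry=np.array([.1712,.9852]);to(*(.519*rx+.3235*ry),.257,-.1712)
E
```

```text
time_s: 12.95
eef_pos: [0.5358, -0.1005, 0.2541]
orientation: [-3.137, 0.004, -0.16]
ft_force: [0.6, 0.7, -2.3]
gripper_width: 0.048
grip_force: 81.7
t 12.95 eef [ 0.5358 -0.1005  0.2541] rpy [-3.137  0.004 -0.16 ] F [ 0.6  0.7 -2.3] w 0.048 g 81.7 -> d [ -22.3 -331.1   -1.2] turn 0.011
```

```bash

python3 -m creep '[[1,-3,-47,0,0],[1,-6,-95,0,0],[1,-9,-143,0,0],[1,-13,-191,0,0],[1,-16,-239,0,0]]' 80 >/dev/null
python3 -m creep '[[1,-3,-45,0,0],[1,-6,-90,0,0],[1,-6,-90,20,0],[1,-6,-90,20,0],[1,-6,-90,20,0]]' 
python3 rel2.py blue '(350,80,420,200)' '(386,198,402,217)'
```

```text
time_s: 13.95
eef_pos: [0.5698, 0.216, 0.2342]
orientation: [3.139, 0.003, -0.173]
ft_force: [0.1, -0.1, -3.6]
gripper_width: 0.049
grip_force: 81.7
tcp [ 0.5251  0.3104  0.2352 -0.1734] panel 356 X [0.477  0.5779] zlo 0.1472 f [-3.000e-04  1.450e-02  3.082e-01] clip 85 0.325 [0.314  0.3357]
tcp [ 0.5254  0.3107  0.2358 -0.1736] panel 351 X [0.4779 0.5791] zlo 0.1485 f [-0.0032  0.0157  0.3083] clip 86 0.3251 [0.3137 0.3355]
tcp [ 0.5256  0.311   0.2362 -0.1734] panel 361 X [0.4797 0.5791] zlo 0.1502 f [-0.0006  0.0174  0.3086] clip 83 0.3251 [0.3165 0.3361]
tcp [ 0.5255  0.3113  0.2364 -0.1732] panel 359 X [0.4792 0.5787] zlo 0.1506 f [-0.003  0.013  0.309] clip 85 0.3257 [0.3144 0.3359]
tcp [ 0.5254  0.3116  0.2364 -0.1728] panel 348 X [0.4788 0.5789] zlo 0.1504 f [-0.0022  0.0108  0.3093] clip 83 0.325 [0.3143 0.3338]
```

```bash

python3 -m creep '[[1,-3,-14,0,0],[1,-3,-14,20,0],[1,-3,-14,45,0],[1,-3,-14,65,0],[1,-3,-14,76,0]]' 80 >/dev/null
python3 -m creep '[[1,0,0,0,0],[1,0,0,0,0]]' 
python3 rel2.py blue '(350,80,420,200)' '(386,198,402,217)'
```

```text
time_s: 14.9
eef_pos: [0.5704, 0.233, 0.1606]
orientation: [-3.141, -0.001, -0.171]
ft_force: [-0.4, 0.0, -1.6]
gripper_width: 0.049
grip_force: 81.7
tcp [ 0.5223  0.3273  0.161  -0.1711] panel 328 X [0.4739 0.5759] zlo 0.0748 f [0.0037 0.0121 0.3254] clip 107 0.3251 [0.315  0.3357]
tcp [ 0.5224  0.3272  0.1611 -0.1712] panel 332 X [0.4759 0.5773] zlo 0.0743 f [0.005  0.008  0.3253] clip 106 0.3252 [0.3147 0.336 ]
tcp [ 0.5224  0.3271  0.1611 -0.1713] panel 330 X [0.4763 0.5768] zlo 0.0753 f [0.0042 0.0116 0.3253] clip 106 0.3246 [0.3135 0.3359]
tcp [ 0.5223  0.327   0.1609 -0.1713] panel 330 X [0.4741 0.5765] zlo 0.0747 f [0.0009 0.0128 0.3252] clip 101 0.3248 [0.3133 0.3363]
tcp [ 0.5222  0.3268  0.1607 -0.1713] panel 328 X [0.4746 0.577 ] zlo 0.0737 f [0.0035 0.0106 0.325 ] clip 106 0.3258 [0.3139 0.3352]
```

```bash

python3 -m creep '[[1,0,2.5,0,0],[1,0,2.5,3,0],[1,0,2.5,3,0],[1,0,2.5,3,0]]' 80
python3 rel2.py blue '(350,80,420,200)' '(386,198,402,217)'|tail -3
```

```text
time_s: 15.55
eef_pos: [0.5693, 0.2298, 0.1566]
orientation: [3.141, 0.0, -0.171]
ft_force: [-0.7, -0.5, -1.8]
gripper_width: 0.048
grip_force: 81.7
tcp [ 0.5217  0.3241  0.1568 -0.1711] panel 318 X [0.4743 0.5758] zlo 0.0698 f [-1.000e-04  1.440e-02  3.221e-01] clip 110 0.3252 [0.3149 0.3365]
tcp [ 0.5217  0.3241  0.1568 -0.1711] panel 318 X [0.4743 0.5755] zlo 0.0693 f [0.0038 0.0159 0.3221] clip 109 0.3251 [0.3148 0.336 ]
tcp [ 0.5217  0.3241  0.1568 -0.1711] panel 322 X [0.4732 0.5751] zlo 0.0683 f [0.0047 0.01   0.3222] clip 111 0.3251 [0.315  0.3359]
```

```bash

python3 -m creep '[[1,0,0,6,0],[1,0,0,12,0],[1,0,0,18,0],[1,0,0,23,0],[1,0,0,28,0]]' 
python3 -m creep '[[1,0,0,6,0],[1,0,0,12,0],[1,0,0,18,0],[1,0,0,22,0],[1,0,0,26,0]]'
python3 rel2.py blue '(350,80,420,203)' '(386,198,402,217)'|tail -1
```

```text
time_s: 16.3
eef_pos: [0.5696, 0.2305, 0.1284]
orientation: [-3.141, -0.0, -0.171]
ft_force: [0.6, 1.4, -0.5]
gripper_width: 0.046
grip_force: 81.8
time_s: 16.8
eef_pos: [0.5696, 0.2303, 0.1025]
orientation: [-3.141, -0.0, -0.171]
ft_force: [0.8, 3.4, 0.3]
gripper_width: 0.048
grip_force: 82.0
tcp [ 0.5214  0.3242  0.1025 -0.171 ] panel 165 X [0.4761 0.5748] zlo 0.0326 f [-0.0013  0.0143  0.3224] clip 130 0.3249 [0.3144 0.336 ]
```

```bash

python3 -m creep '[[1,0,0,1.5,0],[1,0,0,3,0],[1,0,0,4.5,0]]' |grep -E "eef|ft"
python3 -m creep '[[1,0,0,1,0],[1,0,0,2,0]]'|grep -E "eef|ft"
cat > tops.py <<'E'
from h import *
ax=np.array([.9852,-.1712]);ay=np.array([.1712,.9852])
a,d=eyes.snapshot("scene")
cv2.imwrite("pics/last.png",cv2.resize(a[130:240,320:430],(600,600),interpolation=cv2.INTER_CUBIC))
for c,b,y in(("red",(335,140,372,214),.227),("blue",(365,140,410,214),.3225)):
    P=cloud("scene",box(mask(a,c),*b),d);X,Y,Z=P[:,:2]@ax,P[:,:2]@ay,P[:,2]
    m=(abs(Y-y)<.012)&(X>.46)&(X<.585)
    for lo in np.arange(.465,.585,.024):
        k=m&(X>=lo)&(X<lo+.024)
        if k.sum()>3: print(c,"X%.3f"%lo,k.sum(),"Ztop",np.sort(Z[k])[-3:].round(4))
    print(np.percentile(X[m],[1,99]),np.linalg.lstsq(np.c_[X-.52,Z-.06,X*0+1][m],Y[m],rcond=None)[0].round(4))
E
python3 tops.py
```

```text
eef_pos: [0.5701, 0.2303, 0.0994]
ft_force: [-4.0, 1.3, 18.5]
eef_pos: [0.5702, 0.2307, 0.0993]
ft_force: [-8.4, -0.3, 31.0]
red X0.465 27 Ztop [0.1015 0.1042 0.1071]
red X0.489 52 Ztop [0.107  0.1079 0.108 ]
red X0.513 55 Ztop [0.1075 0.1082 0.1091]
red X0.537 43 Ztop [0.1065 0.1078 0.1079]
red X0.561 41 Ztop [0.1072 0.1085 0.1087]
[0.47511783 0.58005096] [0.0033 0.0026 0.2264]
blue X0.465 20 Ztop [0.0876 0.0898 0.0957]
blue X0.489 34 Ztop [0.07   0.0713 0.0719]
blue X0.513 29 Ztop [0.079  0.0831 0.0986]
blue X0.537 56 Ztop [0.1072 0.1078 0.1081]
blue X0.561 48 Ztop [0.1078 0.1079 0.1093]
[0.47751402 0.58431654] [-0.0113  0.0271  0.3229]
```

```bash

python3 -m creep '[[1,0,0,-1.5,0],[1,0,0,-2.5,0]]' | grep ft
python3 -m creep '[[0.9,0,0,0,0],[0.75,0,0,0,0],[0.7,0,0,0,0],[0.7,0,0,0,0]]' 30 |grep -E "eef|ft|width"
python3 -m creep '[[0.7,0,0,-15,0],[0.7,0,0,-40,0],[0.7,0,0,-80,0],[0.7,0,0,-105,0],[0.7,0,0,-105,0]]'
python3 tops.py
python3 - <<'E'
from h import *
ax=np.array([.9852,-.1712]);ay=np.array([.1712,.9852])
for n,b in(("scene",(330,150,412,215)),("top",(225,195,325,230))):
    a,d=eyes.snapshot(n);P=cloud(n,box(mask(a,"yellow"),*b),d)
    if len(P)<10: a=cv2.imread(f"pics/{n}0.png");d=np.load(f"pics/{n}0.npy");P=cloud(n,box(mask(a,"yellow"),*b),d)
    P=P[(P[:,2]>.125)&(P[:,2]<.16)];X,Y=P[:,:2]@ax,P[:,:2]@ay
    print(n,len(P),"X",np.percentile(X,[3,50,97]).round(4),"Y",np.percentile(Y,[3,50,97]).round(4),"Z",np.percentile(P[:,2],[50,97]).round(4))
to(*(.454*ax+.2995*ay),.19,-.1712)
E
```

```text
ft_force: [0.2, 3.1, 0.1]
eef_pos: [0.5693, 0.2293, 0.0984]
ft_force: [0.3, -0.3, -0.4]
gripper_width: 0.302
time_s: 18.7
eef_pos: [0.572, 0.2311, 0.2091]
orientation: [-3.137, -0.007, -0.171]
ft_force: [-0.5, 0.1, 0.4]
gripper_width: 0.299
grip_force: 0.0
red X0.465 26 Ztop [0.1016 0.1032 0.1059]
red X0.489 55 Ztop [0.1063 0.107  0.1074]
red X0.513 49 Ztop [0.1074 0.1081 0.1103]
red X0.537 44 Ztop [0.1069 0.1076 0.1082]
red X0.561 44 Ztop [0.1076 0.1084 0.1089]
[0.47594464 0.58415992] [0.0074 0.001  0.2265]
blue X0.465 31 Ztop [0.1034 0.1058 0.1069]
blue X0.489 57 Ztop [0.104  0.1071 0.1087]
blue X0.513 55 Ztop [0.1047 0.105  0.1065]
blue X0.537 59 Ztop [0.1073 0.1083 0.1087]
blue X0.561 47 Ztop [0.1076 0.1101 0.1103]
[0.47455469 0.58428049] [-0.0046  0.011   0.3226]
scene 134 X [0.4552 0.4582 0.4619] Y [0.2638 0.3004 0.3354] Z [0.1354 0.144 ]
top 50 X [0.443  0.4522 0.4568] Y [0.2608 0.2937 0.3379] Z [0.1451 0.151 ]
t 18.85 eef [0.5692 0.2296 0.2038] rpy [ 3.141  0.    -0.171] F [-0.  -0.2 -0.1] w 0.3 g 0.0 -> d [-67.5  24.1  13.8] turn 0.0
```

View pics/last.png

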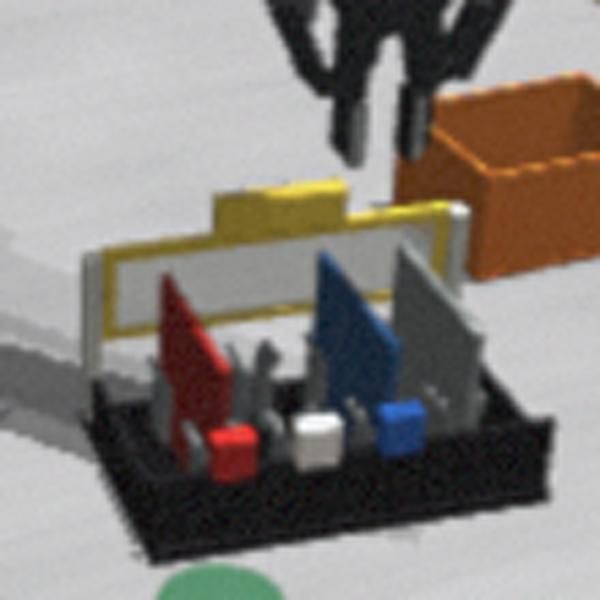

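Red (crop 195,370), blue (355,330) and grey (440,340) all stand in their slots at equal height. The gate handle is at (280,210), still up. Next I'll close the fingers and move over the handle.

```bash

python3 -m creep '[[0.7,-35,15,0,0],[1,-69.5,30.5,0,0],[1,-69.5,30.5,0,0],[1,-69.5,30.5,0,0],[1,-69.5,30.5,0,0]]' 30
python3 -m creep '[[1,0,0,0,0],[1,0,0,0,0],[1,0,0,0,0]]'|grep width
python3 - <<'E'
from h import *
ax=np.array([.9852,-.1712]);ay=np.array([.1712,.9852])
to(*(.4525*ax+.293*ay),.165,-.1712)
a,d=eyes.snapshot("scene")
P=cloud("scene",d>0,d);s=env.observe()["eef_pos"];X,Y,Z=P[:,:2]@ax-s[:2]@ax,P[:,:2]@ay-s[:2]@ay,P[:,2]
m=(abs(Z-s[2])<.012)&(abs(X)<.05)&(abs(Y)<.05);print("fing X",np.percentile(X[m],[3,50,97]).round(4),"Y",np.percentile(Y[m],[3,97]).round(4))
P=cloud("scene",box(mask(a,"yellow"),330,150,412,215),d);P=P[(P[:,2]>.125)&(P[:,2]<.16)]
print("handle rel X",np.percentile(P[:,:2]@ax-s[:2]@ax,[3,50,97]).round(4),"Y",np.percentile(P[:,:2]@ay-s[:2]@ay,[3,97]).round(4))
E
```

```text
time_s: 19.35
eef_pos: [0.4966, 0.2118, 0.2035]
orientation: [-3.141, -0.0, -0.171]
ft_force: [0.6, 0.4, 0.2]
gripper_width: 0.0
grip_force: 0.0
gripper_width: 0.003
t 19.65 eef [0.4962 0.2118 0.2036] rpy [-3.142  0.    -0.171] F [-0.8 -0.4 -0.1] w 0.003 g 0.0 -> d [-0.1  0.6 38.6] turn -0.0
fing X [-0.0028  0.0086  0.0137] Y [-0.012   0.0144]
handle rel X [0.0022 0.0059 0.0089] Y [-0.0286  0.0408]
```

```bash

python3 -m creep '[[1,0,0,15,0],[1,0,0,30,0],[1,0,0,38,0],[1,0,0,43,0],[1,0,0,47,0]]'|grep -E "eef|ft"
python3 -m creep '[[1,0,0,5,0],[1,0,0,10,0],[1,0,0,15,0],[1,0,0,20,0],[1,0,0,25,0]]'|grep -E "eef|ft"
python3 -m creep '[[1,0,0,5,0],[1,0,0,10,0],[1,0,0,15,0],[1,0,0,18,0],[1,0,0,21,0]]'|grep -E "eef|ft"
```

```text
eef_pos: [0.4959, 0.2117, 0.1567]
ft_force: [-1.8, -0.7, 3.6]
eef_pos: [0.4959, 0.2117, 0.1315]
ft_force: [-1.9, -0.1, 4.4]
eef_pos: [0.4959, 0.2117, 0.1105]
ft_force: [-1.9, -0.1, 3.9]
```

```bash

python3 -m creep '[[1,0,0,1.5,0],[1,0,0,3,0],[1,0,0,4.5,0],[1,0,0,5.5,0]]'|grep -E "eef|ft"
python3 -m creep '[[1,0,0,1,0],[1,0,0,1.5,0],[1,0,0,1.5,0]]'|grep -E "eef|ft"
```

```text
eef_pos: [0.496, 0.2117, 0.106]
ft_force: [-6.0, -2.2, 20.2]
eef_pos: [0.496, 0.2117, 0.1059]
ft_force: [-8.7, -3.3, 25.1]
```

The handle stopped at TCP z 0.106, so its top is at 0.092, and the force is rising: the gate is on its stop. I'll retreat straight up and check.

```bash

python3 -m creep '[[1,0,0,-5,0],[1,0,0,-25,0],[1,0,0,-65,0],[1,0,0,-105,0],[1,0,0,-135,0]]'|grep -E "eef|ft"
python3 -m creep '[[1,0,0,0,0],[1,0,0,0,0]]'|grep -E "time|ft"
python3 tops.py; python3 - <<'E'
from h import *
ax=np.array([.9852,-.1712]);ay=np.array([.1712,.9852])
a,d=eyes.snapshot("scene");P=cloud("scene",box(mask(a,"yellow"),330,150,412,225),d);print("handle top",np.percentile(P[:,2],[50,95,98]).round(4))
E
```

```text
eef_pos: [0.4965, 0.2119, 0.2409]
ft_force: [0.3, 0.0, -0.2]
time_s: 22.6
ft_force: [-0.1, -0.5, -0.6]
red X0.465 25 Ztop [0.105  0.1061 0.1093]
red X0.489 53 Ztop [0.1061 0.1076 0.1082]
red X0.513 56 Ztop [0.1079 0.1081 0.1082]
red X0.537 48 Ztop [0.1085 0.1087 0.1095]
red X0.561 42 Ztop [0.1057 0.1061 0.1078]
[0.47534029 0.58217826] [0.0067 0.0021 0.2264]
blue X0.465 30 Ztop [0.101  0.103  0.1062]
blue X0.489 64 Ztop [0.1031 0.1044 0.1056]
blue X0.513 54 Ztop [0.1064 0.1075 0.108 ]
blue X0.537 59 Ztop [0.1085 0.109  0.11  ]
blue X0.561 46 Ztop [0.1071 0.1074 0.1078]
[0.47633949 0.58381602] [-0.0024  0.011   0.3224]
handle top [0.077  0.0918 0.0928]
```

View pics/last.png

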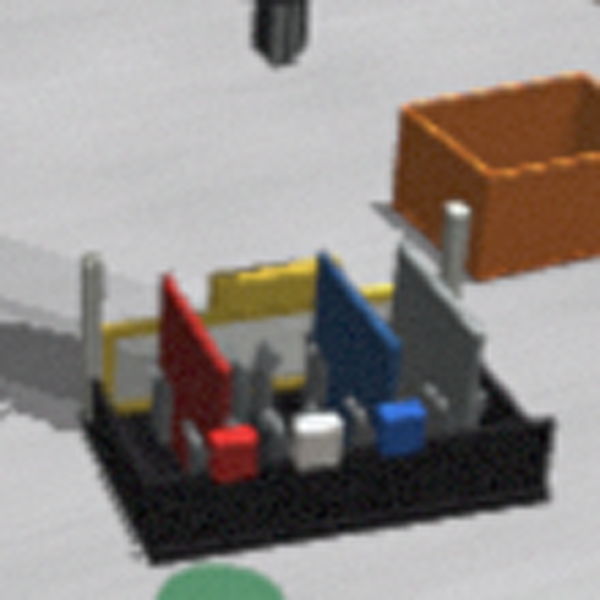

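The gate is down (handle at crop 270,285, top at 0.092). Red (195,370) and blue (355,330) stand seated and the gripper is clear, so I'm handing in.

```bash
python3 -c "
from bench import env
print(env.finish_job())"
```

```text
the job is handed in; nothing more can be done
None
```

The job is handed in after about 23 s: the red and blue panels stand on the slot floor at their own clips, the gate is fully down, and the grey panel is still in its slot.

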